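# Eject the spent repellent card and hold the towel clip open around it

### The job

The spent card in the mosquito-repellent holder must not be touched by the gripper: twist the holder's knob clockwise to its stop and let go so that it springs back, leaving the card poking out of the slot. Then pick up the big towel clip by its tails, squeeze it wide open and bring its gaping jaws around the middle of the card's upright front edge, without pressing on the card or the holder. Finish while still holding the clip like that in the air, squeezed open, with the card's edge well inside the jaws; leave the other things on the ledge where they are.

Things in the scene. Friction and masses are not known exactly. Their poses are not given: they have to be found in the camera images.
- holder: white plastic repellent-card holder fixed to the ledge, a box 100 (x) by 96 (y) by 100 mm high with vent lines on its sides. Origin: centre of its underside. Its own -x face is the front (roughly towards the robot), with a 12 mm wide upright slot at y = 0 for the card; the knob stands on top, its upright axis through the origin. Position and yaw vary.
- knob_grip (a point): point on the axis of the knob, 122 mm above the ledge. The knob is a disc 44 mm across and 4 mm thick lying on the holder's top, with an upright bar grip 44 mm long, 12 mm wide, reaching from 102 to 134 mm above the ledge. At joint value 0 the bar lies along the holder's x axis; the point turns with the knob.
- eject_knob (a joint): turn of the knob, rad: 0 at rest, grows clockwise seen from above, hard stop at 1.2. A spring turns it back to 0 (0.02 N m at rest, 0.09 N m at the stop; the card adds up to 0.08 N m on the way out). It pushes the card out from inside; the card stays out when the knob springs back.
- card_slide (a joint): how far the card has slid out, m: 0 to 0.006 at the start (front edge 4 mm inside the slot at value 0); a full twist of the knob leaves it at about 0.040, 36 mm out of the holder's front. It slides towards the holder's own -x with about 2 N of friction, so it can be pushed back in.
- card: the spent card, stiff plain cardboard-coloured, upright, 3 mm thick (y), 70 mm high (from 14 to 84 mm above the ledge), 74 mm long. Origin: the middle of its upright front edge, 49 mm above the ledge, moving with the card; its x axis points from that edge back into the holder, z up. Must not be touched by the gripper.
- clip: big grey plastic towel clip, 70 g, 30 mm high, lying on its side, hinge pin upright, left or right of the holder, mouth away from the robot. Origin: on the pin's axis at the underside; x points to the mouth, z up along the pin. Jaws reach to x = +50 mm (each 6 mm thick; the steel pin fills the throat up to x = 6 mm), tails to x = -50 mm.
- clip_tails (a point): middle of the clip's two tails, at x = -32 mm, 15 mm above its underside, same axes as the clip: squeeze here, fingers closing along y. At rest the tails splay to 45 mm over their ends; squeezed to the stop their outer faces are parallel, 22 mm apart, from x = -6 to -50 mm. Squeezing takes about 4 N to start, 7 N at the stop; 15 to 30 N holds it well
- clip_jaw (a joint): opening angle of each jaw, rad: 0 shut, 0.24 with the tails squeezed to the stop (both jaws move alike, a spring shuts them). At the stop the jaws gape 26 mm at their tips (19 mm at x = +35 mm) and measure 38 mm over their outsides.
- soap_dish: bystander: white soap dish with drain slots, 91 by 126 by 22 mm, origin under its centre
- toothbrush_cup: bystander: green cup, 72 mm across and 95 mm high, with two toothbrushes that stand up to 165 mm, origin under its centre
- jar: bystander: glass jar with a twist cap, 68 mm across, 85 mm high, origin under its centre
- nail_clipper: bystander: steel nail clipper, 55 by 12 by 13 mm, lying flat, origin under its centre
- comb: bystander: blue comb, 160 mm long (y), 36 mm wide, 5 mm thick, lying flat, origin under its middle
- lotion: bystander: grey bottle, 48 mm across, 130 mm high, origin under its centre
Mind the look-alikes: they are no part of the job. Leave any blue or red look-alike of the holder alone.

How it is judged (in metres and radians):
On the way, in this order (a step that is already met when the one before it is completed fails the run):
1. the knob is twisted to its stop (value of joint eject_knob above 1.1 rad), for 0.05 s.
2. the knob has sprung back and the card pokes out (value of joint eject_knob below 0.12 rad and value of joint card_slide above 0.03 m), for 0.1 s.
3. the clip is held squeezed open off the ledge (value of joint clip_jaw above 0.18 rad and contact force between the fingers and clip above 2 N and height (world z) of clip above 0.008 m), for 0.2 s.
At the end, for the whole second after the job is handed in: Knob within 0.12 rad of rest, card out over 25 mm; fingers hold the still clip over 8 mm up, open past 0.18 rad; card-edge middle 10-43 mm ahead of the pin, within 9 mm sideways and 24 mm in height of the clip middle, aligned within 0.35-0.4 rad; under 1.5 N on card and holder (all of step 3 and value of joint eject_knob below 0.12 rad and value of joint card_slide above 0.025 m and x of card in the frame of clip between 0.01 and 0.043 m and y of card in the frame of clip between -0.009 and 0.009 m and z of card in the frame of clip between -0.009 and 0.039 m and angle between the z axis of clip and the z axis of card, either way round below 0.35 rad and angle between the x axis of clip and the x axis of card, either way round below 0.4 rad and contact force between clip and card below 1.5 N and contact force between clip and holder below 1.5 N and linear speed of clip below 0.02 m/s); the arm keeps its last pose, push and grip.
It fails at once if the gripper or arm touches the card (contact force between any of the fingers, the arm and card above 0.5 N).
It fails at once if a bystander is moved more than 30 mm (distance of any of soap_dish, toothbrush_cup, jar, nail_clipper, comb, lotion from where it was at the start of the episode above 0.03 m).
It also fails if it takes over 58 s, if anything falls off the work surface, if the arm or the gripper's body presses on something with over 40 N, if the wrist force passes 120 N, or if a joint passes its speed limit or range.

### The arm

A 7-joint arm with a two-finger parallel gripper is mounted at the origin on the work surface. World frame = base frame: x ahead of the robot, y to its left, z up, the work surface at z = 0. Lengths are in mm, angles in rad, forces in N, time in s.
With the tool pointing down it reaches from about 425 to 875 mm from the base axis. Payload 8.4 kg.
Tool frame: the origin (TCP) lies at the very end of the fingers, on their centre line; the grasp point (between the pads) lies 19 mm behind it; z points along the fingers, y is the direction in which the jaws open and shut (so a half turn about z gives the same grasp; the last joint's range is limited). The gripper opens to 87 mm and grips with 3 to 60 N. Pads are 19 mm wide; open, the fingers measure 117 mm over their backs; the gripper's body (75 mm by 190 mm) begins 51 mm behind the grasp point.
Start: joints at [1.132, 0.333, 0.04, 1.465, -0.013, 1.343, -0.059], TCP at [216.621, -612.812, 222.546] pointing down, gripper open.
Joint ranges: [-2.58, 2.58], [-0.38, 2.09], [-1.3, 1.39], [0.25, 2.4], [-1.5, 4.64], [0.08, 2.09], [-2.65, 2.65]. Speed limits (rad/s): [2.22, 2.22, 2.79, 2.79, 3.14, 3.14, 3.14].

### API

Orientations are given as a rotation vector (axis times angle).
In Python, from plant import observe, read_camera, camera_info, sign_off gives the robot as it stands.
- The arm moves only by the tool apply_moves, never from a script. Its argument "series" is a list of rows, each an object of numbers: "ax", "ay", "az": the turn, a rotation vector about the world's x, y, z in rad; "tx", "ty", "tz": the shift along the world's x, y, z in m; "gripper": the opening, from 0 (shut) to 1 (fully open). A call has 1 to 12 rows; each row shifts and turns the commanded pose from where the row before left it; what a row does not reach is not made up. A row lasts 1/10 s, in which the tool goes at most 50 mm and 8.59 degrees, less where a joint would pass 70% of its speed; a pose out of reach is approached as far as the arm can. A call with a gripper value outside its range is refused whole. The fingers move at their own pace and stop on an object; "force" is the grip in N (left out, the last holds). Time passes only in rows, so rows that do not move let the fingers close. It gives the time, the measured TCP pose, the force and the opening at its end, in the units of the state.
- observe(): the state, without advancing time (a new reading comes with each control period).
- read_camera(name): name is "scene" or "top" or "wrist"; returns the picture (400x640x3 uint8, red, green, blue); there is no depth.
- camera_info(name): a dict with "fx", "fy", "cx", "cy" (pixels), "xyz" and "attitude" of the camera in the world. Camera axes: x right, y up, looking along -z (the intrinsics and any distortion apply to the point x, -y, -z); pixel columns grow to the right and rows downward; lengths in mm; the calibration is good to about 2 mm. A picture is of the moment at which its call begins: read the wrist's pose just before it. camera_info takes no time and is no camera call; for the wrist camera it gives the pose at the moment of the call.
- sign_off(): hands the job in, once; it reports no verdict.
The state is a dict: "time": time; "joint_positions": joint angles; "joint_velocities": joint speeds; "joint_torque": joint torques, N m; "tcp_pos": TCP position; "eef_rot": TCP orientation; "ft_force": force on the tool from outside, world axes, zero at the start; "ft_torque": the same for the moment, N m; "grip_width": finger opening in mm.
Only numpy, scipy, OpenCV 4.12 (cv2) and the standard library are available. Lean on these libraries where they do the work, as an engineer would, in place of code of your own. Each camera call takes 0.05 s, during which the arm holds its last target.

## Working session

There is one attempt and no reset: what is moved stays moved. The work goes in short steps, Python scripts to look and compute and a tool call to move; the robot and the scene stay as the last step left them, time stands still between calls to the robot, and variables do not carry over. Pictures are saved under pics/ and viewed, and the job is handed in when it is done.

Besides the shell and the picture viewer there is one more tool, called after "Call:" in YAML: its name, and indented under it one key for each argument. apply_moves: Moves the arm, as the interface text tells. Its arguments: {"type":"object","properties":{"series":{"type":"array"},"force":{"type":"number"}},"required":["series"]}

```bash
ls; mkdir -p pics
python3 - <<'E'
from plant import *
import cv2
s=observe(); print(s)
for n in ["scene","top","wrist"]:
    print(n,camera_info(n))
    cv2.imwrite(f"pics/{n}0.png",read_camera(n)[:,:,::-1])
E
```

```text
pics
{'time': 0.0, 'joint_positions': array([ 1.13180843,  0.33391416,  0.03984071,  1.46626331, -0.01338851,
        1.3432555 , -0.05851519]), 'joint_velocities': array([-0.00036904,  0.00085636,  0.00043751, -0.00050319, -0.00106251,
        0.0014181 , -0.00085284]), 'joint_torque': array([-7.08508087e-04, -6.56345415e+01,  1.33499723e+00, -4.03806174e+01,
       -5.98389725e-02,  4.47718310e-02,  1.14548066e-04]), 'tcp_pos': array([ 216.47497905, -612.41543833,  221.6605884 ]), 'eef_rot': array([-3.09485355e+00, -5.30917330e-01,  5.84022926e-04]), 'ft_force': array([-0.10272137,  0.56634088,  0.40741174]), 'ft_torque': array([ 1.80142285e-05, -1.98258122e-02,  3.89275935e-03]), 'grip_width': 86.8718897741764}
scene {'fx': 427.7785000039565, 'fy': 427.7785000039565, 'cx': 327.3202404150031, 'cy': 201.62922864597112, 'xyz': array([ 942.2331612 , -388.22118343,  801.91749632]), 'attitude': array([0.61967912, 0.25661349, 0.73448378])}
top {'fx': 464.4320795512864, 'fy': 464.4320795512864, 'cx': 318.78860339056496, 'cy': 196.76483076406993, 'xyz': array([ 309.48978486,   -6.75811699, 1244.35304839]), 'attitude': array([ 0.15948223, -0.15176153, -1.45659844])}
wrist {'fx': 317.61637802823475, 'fy': 317.61637802823475, 'cx': 317.6604666756017, 'cy': 200.2176758149942, 'xyz': array([ 290.17963776, -586.86104112,  383.7538115 ]), 'attitude': array([-0.24956626,  0.17800526, -1.22299376])}
```

View pics/scene0.png

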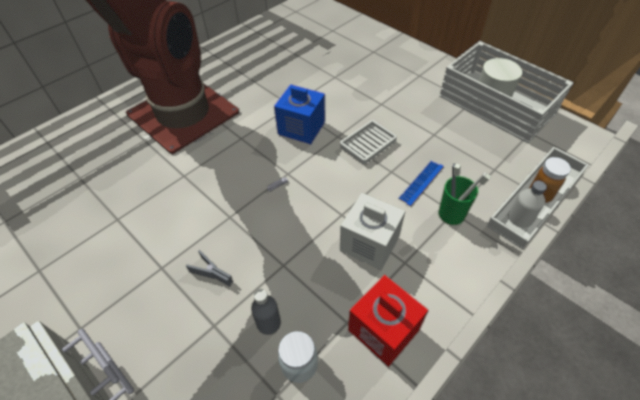

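View pics/top0.png

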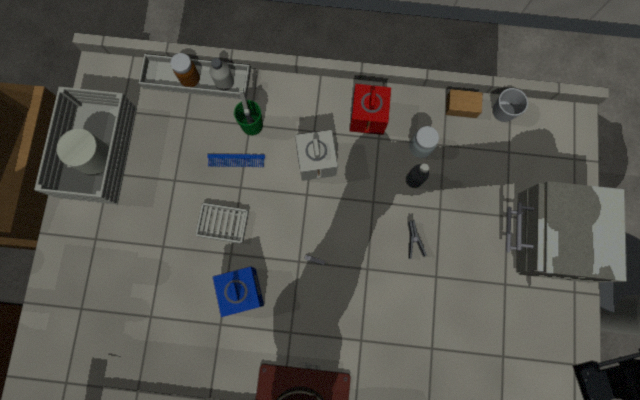

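View pics/wrist0.png

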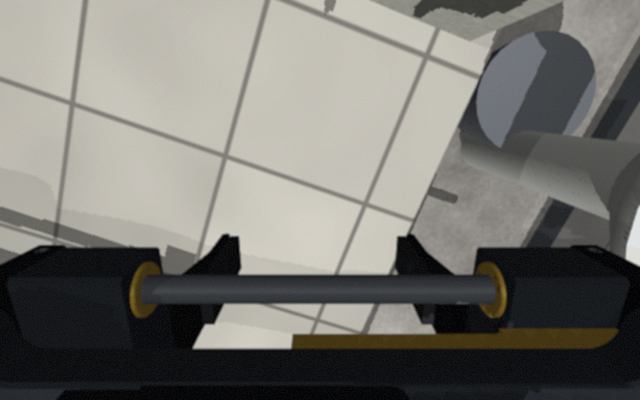

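Holder candidates in the top view are white (317,153), blue (238,291) and red (370,108). The white one fits the description. The clip candidate is the grey V at (415,237), and the small steel piece at (315,257) is the nail clipper. I'll enlarge to confirm.

```bash
cat > h.py <<'E'
import numpy as np, cv2
from scipy.spatial.transform import Rotation as R
from plant import *
def proj(P,ci):
    P=np.atleast_2d(P); M=R.from_rotvec(ci['attitude'])
    c=M.inv().apply(P-ci['xyz']); x,y,z=c[:,0],-c[:,1],-c[:,2]
    return np.c_[ci['fx']*x/z+ci['cx'],ci['fy']*y/z+ci['cy']]
def unproj(uv,z,ci):
    uv=np.atleast_2d(uv).astype(float)
    d=np.c_[(uv[:,0]-ci['cx'])/ci['fx'],-(uv[:,1]-ci['cy'])/ci['fy'],-np.ones(len(uv))]
    d=R.from_rotvec(ci['attitude']).apply(d); t=(z-ci['xyz'][2])/d[:,2]
    return ci['xyz']+d*t[:,None]
def crop(img,x0,y0,w,h,k,name):
    c=cv2.resize(img[y0:y0+h,x0:x0+w],None,fx=k,fy=k,interpolation=cv2.INTER_CUBIC); cv2.imwrite(name,c)
E
python3 - <<'E'
from h import *
t=cv2.imread('pics/top0.png'); s=cv2.imread('pics/scene0.png')
a=cv2.resize(t[115:195,280:360],None,fx=5,fy=5,interpolation=2); b=cv2.resize(t[200:280,375:455],None,fx=5,fy=5,interpolation=2)
c=cv2.resize(s[180:280,320:420],None,fx=4,fy=4,interpolation=2);d=cv2.resize(s[230:310,160:260],None,fx=4,fy=4,interpolation=2)
cv2.imwrite('pics/cr1.png',np.hstack([a,b])); cv2.imwrite('pics/cr2.png',np.hstack([c,np.vstack([d,np.zeros((80,400,3),np.uint8)])]))
ct=camera_info('top')
print(unproj([[317,148],[415,237],[315,257]],0,ct))
E
```

```text
[[ 700.07720419   33.32117642    0.        ]
 [ 480.84608196 -255.90586624    0.        ]
 [ 398.48142878    5.6577292     0.        ]]
```

View pics/cr1.png

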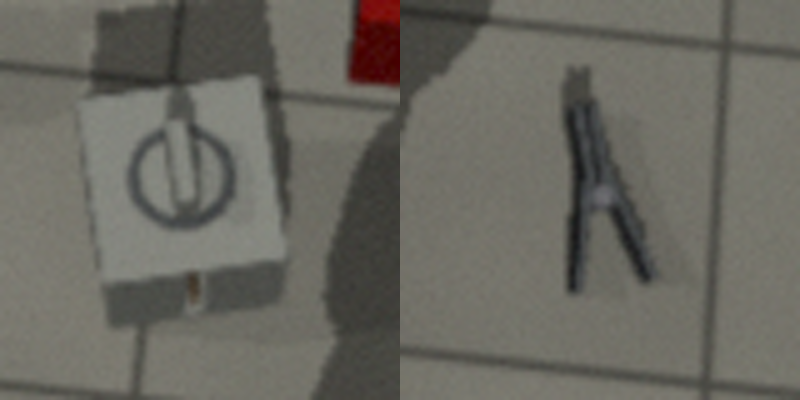

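View pics/cr2.png

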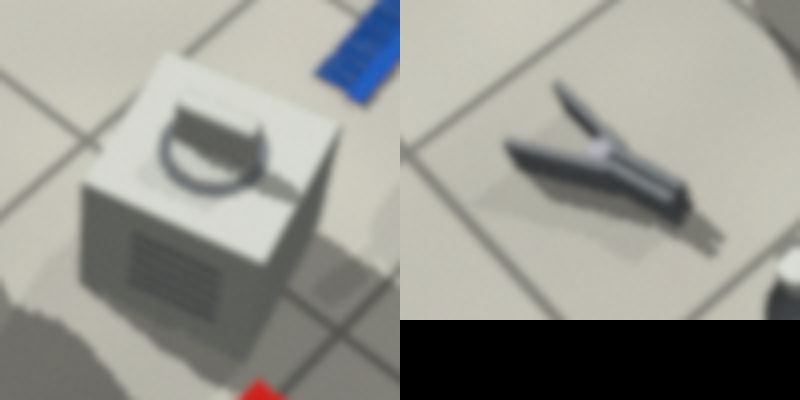

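Run:
```python
from h import *
ct=camera_info('top'); cs=camera_info('scene')
q=np.array([[80,98],[262,75],[287,260],[103,283]])/5+[280,115]-.4
p=unproj(q,100,ct); print(p); print(np.linalg.norm(np.diff(p,axis=0),axis=1)); print(p.mean(0))
f=(p[0]+p[1]-p[2]-p[3])/2; l=(p[0]+p[3]-p[1]-p[2])/2
print('yaw',np.arctan2(f[1],f[0]),np.arctan2(-l[0],l[1]))
q=np.array([[320+168/4,180+52/4],[320+340/4,180+125/4],[320+268/4,180+263/4],[320+82/4,180+182/4]])-.4
p=unproj(q,100,cs); print(p,p.mean(0))
q=np.array([[203,197],[180,100],[172,292],[248,280]])/5+[375,200]-.4
print(unproj(q,30,ct))
q=np.array([[598,148],[690,195],[508,140],[558,85]])/4-[100,0]+[160,230]-.4
print(unproj(q,30,cs))
```

```text
[[699.58615942  89.12947185 100.        ]
 [722.39373379  -3.12370643 100.        ]
 [625.14281534 -25.95234327 100.        ]
 [602.84170068  65.86076471 100.        ]]
[95.03070216 99.89438322 94.48273129]
[662.49110231  31.47854671 100.        ]
yaw 0.23329418290268047 0.24033107469779774
[[ 6.01058857e+02  6.43183431e+01  1.00000000e+02]
 [ 6.95635988e+02  8.85386568e+01  1.00000000e+02]
 [ 7.20916338e+02 -5.59873785e-01  1.00000000e+02]
 [ 6.24452554e+02 -2.74755595e+01  1.00000000e+02]] [660.5159342   31.20539166 100.        ]
[[ 471.51783863 -250.77338033   30.        ]
 [ 521.54166855 -235.22686618   30.        ]
 [ 420.29915429 -238.0284401    30.        ]
 [ 430.80257075 -277.00203134   30.        ]]
[[ 468.56092294 -251.04871572   30.        ]
 [ 523.65400026 -235.28742138   30.        ]
 [ 431.3223019  -280.12115737   30.        ]
 [ 422.98910263 -242.9778724    30.        ]]
```

Call:
apply_moves:
  series:
    - {"tx":0.025,"ty":0.036,"az":-0.01,"gripper":1}
    - {"tx":0.025,"ty":0.036,"az":-0.01}
    - {"tx":0.025,"ty":0.036,"az":-0.01}
    - {"tx":0.025,"ty":0.036,"az":-0.01}
    - {"tx":0.025,"ty":0.036,"az":-0.01}
    - {"tx":0.025,"ty":0.036,"az":-0.01}
    - {"tx":0.025,"ty":0.036,"az":-0.01}
    - {"tx":0.025,"ty":0.036,"az":-0.01}
  force: 40

```text
invalid input at $.series[0]: expected keys ax, ay, az, tx, ty, tz, gripper
```

Run:
```python
from h import *
s=observe(); print(s['joint_positions'],s['tcp_pos'],R.from_rotvec(s['eef_rot']).as_matrix().round(3)); print(camera_info('wrist'))
cv2.imwrite('pics/w1.png',read_camera('wrist')[:,:,::-1])
```

```text
[ 1.13178404  0.33378933  0.03986188  1.466049   -0.01340836  1.34327847
 -0.05849513] [ 216.52444435 -612.50286587  221.84645179] [[ 0.943  0.333 -0.   ]
 [ 0.333 -0.943  0.001]
 [-0.    -0.001 -1.   ]]
{'fx': 317.61637802823475, 'fy': 317.61637802823475, 'cx': 317.6604666756017, 'cy': 200.2176758149942, 'xyz': array([ 290.18929098, -586.88807768,  383.87207461]), 'attitude': array([-0.24968226,  0.17781467, -1.22302716])}
```

View pics/w1.png

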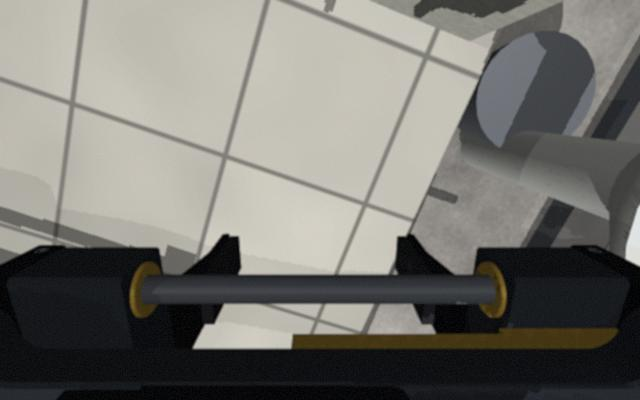

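Call:
apply_moves:
  series:
    - {"ax":0,"ay":0,"tz":0,"tx":0.025,"ty":0.036,"az":-0.01,"gripper":1}
    - {"ax":0,"ay":0,"tz":0,"tx":0.025,"ty":0.036,"az":-0.01,"gripper":1}
    - {"ax":0,"ay":0,"tz":0,"tx":0.025,"ty":0.036,"az":-0.01,"gripper":1}
    - {"ax":0,"ay":0,"tz":0,"tx":0.025,"ty":0.036,"az":-0.01,"gripper":1}
    - {"ax":0,"ay":0,"tz":0,"tx":0.025,"ty":0.036,"az":-0.01,"gripper":1}
    - {"ax":0,"ay":0,"tz":0,"tx":0.025,"ty":0.036,"az":-0.01,"gripper":1}
    - {"ax":0,"ay":0,"tz":0,"tx":0.025,"ty":0.036,"az":-0.01,"gripper":1}
    - {"ax":0,"ay":0,"tz":0,"tx":0.025,"ty":0.036,"az":-0.01,"gripper":1}
  force: 40

```text
time: 1.0
tcp_pos: [417.3, -323.2, 222.6]
eef_rot: [3.115, 0.406, 0.0]
ft_force: [0.8, 0.3, 0.4]
grip_width: 86.9
```

Run:
```python
from h import *
s=observe(); print(s['time'],s['joint_positions'],s['tcp_pos'],R.from_rotvec(s['eef_rot']).as_matrix().round(3)); print(camera_info('wrist'))
cv2.imwrite('pics/w1.png',read_camera('wrist')[:,:,::-1])
```

```text
1.0 [ 0.75291765  0.09596455 -0.19027245  1.75251809  0.01896007  1.29467285
 -0.75316043] [ 417.28821253 -323.18785255  222.62854541] [[ 0.967  0.256  0.   ]
 [ 0.256 -0.967 -0.   ]
 [ 0.     0.    -1.   ]]
{'fx': 317.61637802823475, 'fy': 317.61637802823475, 'cx': 317.6604666756017, 'cy': 200.2176758149942, 'xyz': array([ 492.73801093, -303.37039051,  384.62921515]), 'attitude': array([-0.24523236,  0.18809509, -1.30309486])}
```

View pics/w1.png

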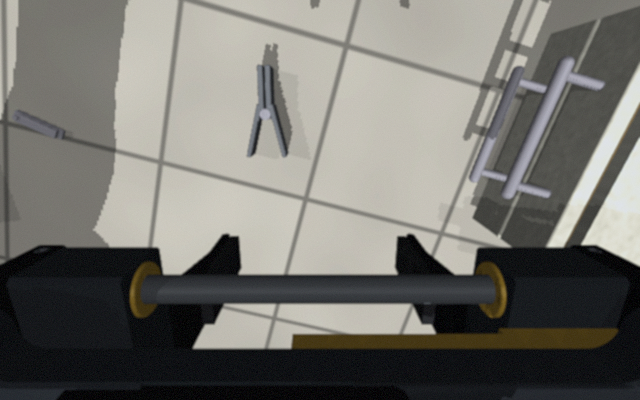

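```bash
cp pics/w1.png pics/w1b.png
python3 - <<'E'
from h import *
t=cv2.imread('pics/w1.png'); crop(t,215,40,100,135,4,'pics/w1c.png')
E
```

```text
(no output)
```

View pics/w1c.png

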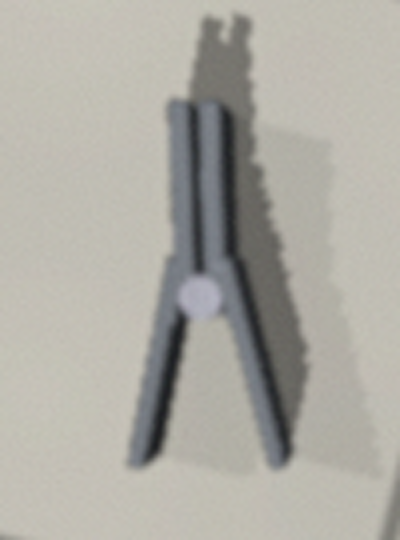

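Run:
```python
from h import *
ci={'fx': 317.61637802823475, 'fy': 317.61637802823475, 'cx': 317.6604666756017, 'cy': 200.2176758149942, 'xyz': np.array([ 492.73801093, -303.37039051,  384.62921515]), 'attitude': np.array([-0.24523236,  0.18809509, -1.30309486])}
q=np.array([[200,297],[196,103],[139,462],[277,462]])/4+[215,40]-.4
p=unproj(q,30,ci); print(p); m=(p[2]+p[3])/2
d=p[1]-m; print(m,np.linalg.norm(d),np.arctan2(d[1],d[0]),np.linalg.norm(p[2]-p[3]))
d=p[1]-p[0];print(np.linalg.norm(d),np.arctan2(d[1],d[0]));d=p[0]-m;print(np.linalg.norm(d),np.arctan2(d[1],d[0]))
# fingertip check
print(proj([[417.3,-323.2,222.6]],ci))
```

```text
[[ 470.66215951 -250.27707414   30.        ]
 [ 517.79852853 -239.13153727   30.        ]
 [ 422.76693618 -243.12581378   30.        ]
 [ 432.60456088 -280.3916678    30.        ]]
[ 427.68574853 -261.75874079   30.        ] 92.91019028399849 0.24601248291284813 38.54247962676144
48.436146384425165 0.23218849190701468
44.483711286171776 0.2610648423295904
[[317.33298828 251.86283384]]
```

Call:
apply_moves:
  series:
    - {"ax":0,"ay":0,"az":0.142,"tx":0.0111,"ty":0.0161,"tz":0,"gripper":1}
    - {"ax":0,"ay":0,"az":0.142,"tx":0.0111,"ty":0.0161,"tz":0,"gripper":1}
    - {"ax":0,"ay":0,"az":0.142,"tx":0.0111,"ty":0.0161,"tz":0,"gripper":1}
    - {"ax":0,"ay":0,"az":0.142,"tx":0.0111,"ty":0.0161,"tz":0,"gripper":1}
    - {"ax":0,"ay":0,"az":0.142,"tx":0.0111,"ty":0.0161,"tz":0,"gripper":1}
    - {"ax":0,"ay":0,"az":0.142,"tx":0.0111,"ty":0.0161,"tz":0,"gripper":1}
    - {"ax":0,"ay":0,"az":0.142,"tx":0.0111,"ty":0.0161,"tz":0,"gripper":1}
    - {"ax":0,"ay":0,"az":0.142,"tx":0.0111,"ty":0.0161,"tz":0,"gripper":1}
    - {"ax":0,"ay":0,"az":0.142,"tx":0.0111,"ty":0.0161,"tz":0,"gripper":1}
    - {"ax":0,"ay":0,"az":0.142,"tx":0.0111,"ty":0.0161,"tz":0,"gripper":1}
    - {"ax":0,"ay":0,"az":0.142,"tx":0.0111,"ty":0.0161,"tz":0,"gripper":1}

```text
time: 2.15
tcp_pos: [539.0, -147.3, 222.4]
eef_rot: [-1.919, -2.487, 0.0]
ft_force: [-0.0, 0.4, -0.7]
grip_width: 87.2
```

Call:
apply_moves:
  series:
    - {"ax":0,"ay":0,"az":0.142,"tx":0.0111,"ty":0.0161,"tz":0,"gripper":1}
    - {"ax":0,"ay":0,"az":0.142,"tx":0.0111,"ty":0.0161,"tz":0,"gripper":1}
    - {"ax":0,"ay":0,"az":0.142,"tx":0.0111,"ty":0.0161,"tz":0,"gripper":1}
    - {"ax":0,"ay":0,"az":0.142,"tx":0.0111,"ty":0.0161,"tz":0,"gripper":1}
    - {"ax":0,"ay":0,"az":0.142,"tx":0.0111,"ty":0.0161,"tz":0,"gripper":1}
    - {"ax":0,"ay":0,"az":0.142,"tx":0.0111,"ty":0.0161,"tz":0,"gripper":1}
    - {"ax":0,"ay":0,"az":0.142,"tx":0.0111,"ty":0.0161,"tz":0,"gripper":1}
    - {"ax":0,"ay":0,"az":0.142,"tx":0.0111,"ty":0.0161,"tz":0,"gripper":1}
    - {"ax":0,"ay":0,"az":0.142,"tx":0.0111,"ty":0.0161,"tz":0,"gripper":1}
    - {"ax":0,"ay":0,"az":0.142,"tx":0.0111,"ty":0.0161,"tz":0,"gripper":1}
    - {"ax":0,"ay":0,"az":0.142,"tx":0.0111,"ty":0.0161,"tz":0,"gripper":1}

```text
time: 3.25
tcp_pos: [661.2, 29.6, 222.3]
eef_rot: [0.388, -3.117, 0.0]
ft_force: [0.2, 1.0, -0.0]
grip_width: 87.1
```

```bash
cat > st.py <<'E'
from h import *
def st():
    s=observe(); M=R.from_rotvec(s['eef_rot']).as_matrix()
    print('t',s['time'],'q',s['joint_positions'].round(2),'tcp',s['tcp_pos'].round(1),'yawx',np.arctan2(M[1,0],M[0,0]).round(3),'z',M[:,2].round(3),'F',s['ft_force'].round(1),'T',s['ft_torque'].round(2),'w',s['grip_width'].round(1))
    return s
E
python3 - <<'E'
from st import *
st()
cv2.imwrite('pics/w2.png',read_camera('wrist')[:,:,::-1])
E
```

```text
Traceback (most recent call last):
  File "st.py", line 4, in st
    print('t',s['time'],'q',s['joint_positions'].round(2),'tcp',s['tcp_pos'].round(1),'yawx',np.arctan2(M[1,0],M[0,0]).round(3),'z',M[:,2].round(3),'F',s['ft_force'].round(1),'T',s['ft_torque'].round(2),'w',s['grip_width'].round(1))
                                                                                                                                                                                                               ^^^^^^^^^^^^^^^^^^^^^
AttributeError: 'float' object has no attribute 'round'
```

```bash
sed -i "s/s\['grip_width'\].round(1)/round(s['grip_width'],1)/" st.py
python3 - <<'E'
from st import *
st()
ci=camera_info('wrist')
cv2.imwrite('pics/w2.png',read_camera('wrist')[:,:,::-1])
print(proj([[661.5,31.3,134],[661.5+21.4,31.3+5.2,134],[661.5-21.4,31.3-5.2,134],[661.5,31.3,100]],ci))
E
```

```text
t 3.25 q [ 0.41  0.45 -0.72  1.4   0.3   1.4   1.5 ] tcp [661.2  29.6 222.3] yawx -2.894 z [-0. -0. -1.] F [ 0.2  1.  -0. ] T [ 0.09 -0.11  0.02] w 87.1
[[320.07312464 205.50483142]
 [319.8018727  230.33157041]
 [320.35766634 179.46172685]
 [319.82081668 194.49069529]]
```

View pics/w2.png

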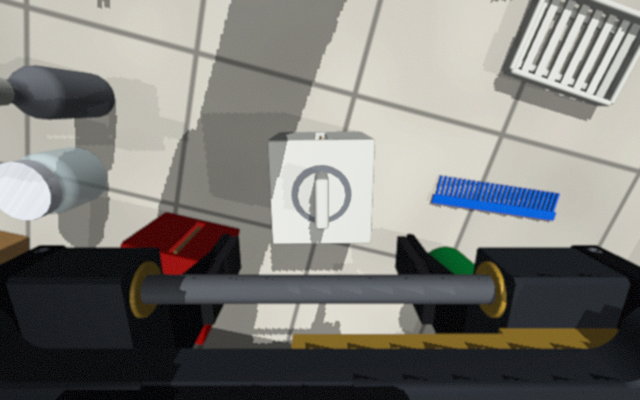

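Call:
apply_moves:
  series:
    - {"ax":0,"ay":0,"az":-0.01,"tx":0.0003,"ty":0.0012,"tz":-0.03,"gripper":1}
    - {"ax":0,"ay":0,"az":0,"tx":0,"ty":0,"tz":-0.035,"gripper":1}
    - {"ax":0,"ay":0,"az":0,"tx":0,"ty":0,"tz":-0.03,"gripper":1}
    - {"ax":0,"ay":0,"az":0,"tx":0,"ty":0,"tz":-0.018,"gripper":1}
    - {"ax":0,"ay":0,"az":0,"tx":0,"ty":0,"tz":0,"gripper":0.1}
    - {"ax":0,"ay":0,"az":0,"tx":0,"ty":0,"tz":0,"gripper":0.1}
    - {"ax":0,"ay":0,"az":0,"tx":0,"ty":0,"tz":0,"gripper":0.1}
    - {"ax":0,"ay":0,"az":0,"tx":0,"ty":0,"tz":0,"gripper":0.1}
    - {"ax":0,"ay":0,"az":0,"tx":0,"ty":0,"tz":0,"gripper":0.1}
    - {"ax":0,"ay":0,"az":0,"tx":0,"ty":0,"tz":0,"gripper":0.1}
  force: 40

```text
time: 4.3
tcp_pos: [661.4, 30.6, 110.1]
eef_rot: [-0.364, 3.12, -0.0]
ft_force: [0.2, -0.2, -0.3]
grip_width: 46.8
```

Run:
```python
from st import *
st()
```

```text
t 4.3 q [ 0.39  0.53 -0.69  1.54  0.35  1.21  1.44] tcp [661.4  30.6 110.1] yawx -2.909 z [ 0.001 -0.    -1.   ] F [ 0.2 -0.2 -0.3] T [ 0.18 -0.1   0.04] w 46.8
```

Call:
apply_moves:
  series:
    - {"ax":0,"ay":0,"az":0,"tx":0,"ty":0.0005,"tz":-0.001,"gripper":0}
    - {"ax":0,"ay":0,"az":0,"tx":0,"ty":0,"tz":0,"gripper":0}
    - {"ax":0,"ay":0,"az":0,"tx":0,"ty":0,"tz":0,"gripper":0}
    - {"ax":0,"ay":0,"az":0,"tx":0,"ty":0,"tz":0,"gripper":0}
    - {"ax":0,"ay":0,"az":0,"tx":0,"ty":0,"tz":0,"gripper":0}
    - {"ax":0,"ay":0,"az":0,"tx":0,"ty":0,"tz":0,"gripper":0}
    - {"ax":0,"ay":0,"az":0,"tx":0,"ty":0,"tz":0,"gripper":0}
  force: 40

```text
time: 5.0
tcp_pos: [660.9, 32.7, 108.5]
eef_rot: [0.366, -3.12, -0.003]
ft_force: [-0.5, 4.5, -0.2]
grip_width: 11.5
```

Run:
```python
from st import *
st()
```

```text
t 5.0 q [ 0.39  0.53 -0.69  1.54  0.35  1.2   1.44] tcp [660.9  32.7 108.5] yawx -2.908 z [-0.     0.002 -1.   ] F [-0.5  4.5 -0.2] T [1.33 0.08 0.07] w 11.5
```

Call:
apply_moves:
  series:
    - {"ax":0,"ay":0,"az":0,"tx":-0.0005,"ty":0.002,"tz":0,"gripper":0}
    - {"ax":0,"ay":0,"az":-0.12,"tx":0,"ty":0,"tz":0,"gripper":0}
    - {"ax":0,"ay":0,"az":-0.12,"tx":0,"ty":0,"tz":0,"gripper":0}
    - {"ax":0,"ay":0,"az":-0.12,"tx":0,"ty":0,"tz":0,"gripper":0}
    - {"ax":0,"ay":0,"az":-0.12,"tx":0,"ty":0,"tz":0,"gripper":0}
    - {"ax":0,"ay":0,"az":-0.12,"tx":0,"ty":0,"tz":0,"gripper":0}
    - {"ax":0,"ay":0,"az":-0.12,"tx":0,"ty":0,"tz":0,"gripper":0}
    - {"ax":0,"ay":0,"az":-0.12,"tx":0,"ty":0,"tz":0,"gripper":0}
    - {"ax":0,"ay":0,"az":-0.12,"tx":0,"ty":0,"tz":0,"gripper":0}
    - {"ax":0,"ay":0,"az":-0.12,"tx":0,"ty":0,"tz":0,"gripper":0}
    - {"ax":0,"ay":0,"az":-0.1,"tx":0,"ty":0,"tz":0,"gripper":0}
  force: 40

```text
time: 6.1
tcp_pos: [660.8, 32.7, 108.5]
eef_rot: [1.44, 2.791, -0.001]
ft_force: [1.0, 0.4, -1.7]
grip_width: 11.6
```

Run:
```python
from st import *
st()
```

```text
t 6.1 q [ 0.23  0.48 -0.47  1.55  0.23  1.17  0.34] tcp [660.8  32.7 108.5] yawx 2.189 z [ 0.    -0.001 -1.   ] F [ 1.   0.4 -1.7] T [ 0.32 -0.36  0.3 ] w 11.6
```

Call:
apply_moves:
  series:
    - {"ax":0,"ay":0,"az":-0.04,"tx":0,"ty":0,"tz":0,"gripper":0}
    - {"ax":0,"ay":0,"az":0,"tx":0,"ty":0,"tz":0,"gripper":0}
  force: 40

```text
time: 6.3
tcp_pos: [660.9, 32.7, 108.6]
eef_rot: [1.489, 2.765, -0.001]
ft_force: [2.0, -0.1, -0.6]
grip_width: 11.9
```

Run:
```python
from st import *
st()
ci=camera_info('top')
im=read_camera('top')[:,:,::-1];crop(im,270,90,100,100,5,'pics/t1.png')
```

```text
t 6.3 q [ 0.23  0.48 -0.46  1.55  0.23  1.17  0.31] tcp [660.9  32.7 108.6] yawx 2.154 z [ 0.001 -0.001 -1.   ] F [ 2.  -0.1 -0.6] T [ 0.02 -0.48  0.79] w 11.9
```

View pics/t1.png

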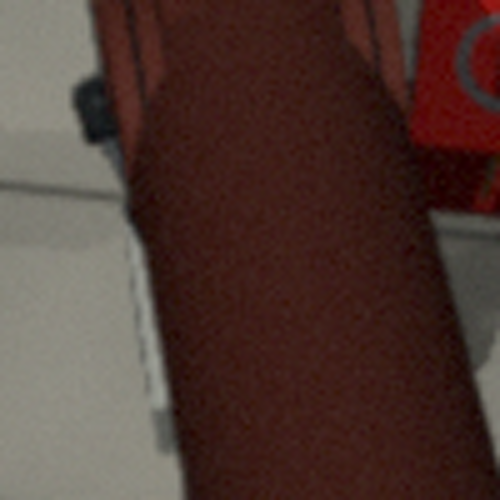

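The torque rose to 0.79 N·m after 1.22 rad of turn, so the knob is at its stop; the arm hides it in the top view. Next I let go and lift.

Call:
apply_moves:
  series:
    - {"ax":0,"ay":0,"az":0,"tx":0,"ty":0,"tz":0,"gripper":1}
    - {"ax":0,"ay":0,"az":0,"tx":0,"ty":0,"tz":0,"gripper":1}
    - {"ax":0,"ay":0,"az":0,"tx":0,"ty":0,"tz":0,"gripper":1}
    - {"ax":0,"ay":0,"az":0,"tx":0,"ty":0,"tz":0,"gripper":1}
    - {"ax":0,"ay":0,"az":0,"tx":0,"ty":0,"tz":0,"gripper":1}
    - {"ax":0,"ay":0,"az":0,"tx":0,"ty":0,"tz":0,"gripper":1}
    - {"ax":0,"ay":0,"az":0,"tx":0,"ty":0,"tz":0,"gripper":1}
    - {"ax":0,"ay":0,"az":0,"tx":0,"ty":0,"tz":0,"gripper":1}
    - {"ax":0,"ay":0,"az":0,"tx":0,"ty":0,"tz":0.03,"gripper":1}
    - {"ax":0,"ay":0,"az":0,"tx":0,"ty":0,"tz":0.04,"gripper":1}
    - {"ax":0,"ay":0,"az":0,"tx":0,"ty":0,"tz":0.04,"gripper":1}

```text
time: 7.45
tcp_pos: [660.2, 33.1, 219.5]
eef_rot: [-1.489, -2.765, 0.001]
ft_force: [0.3, 0.1, 0.2]
grip_width: 85.1
```

Run:
```python
from st import *
st()
cv2.imwrite('pics/w3.png',read_camera('wrist')[:,:,::-1])
```

```text
t 7.45 q [ 0.24  0.4  -0.48  1.42  0.18  1.37  0.34] tcp [660.2  33.1 219.5] yawx 2.154 z [-0.001  0.    -1.   ] F [0.3 0.1 0.2] T [ 0.05 -0.24 -0.03] w 85.1
```

View pics/w3.png

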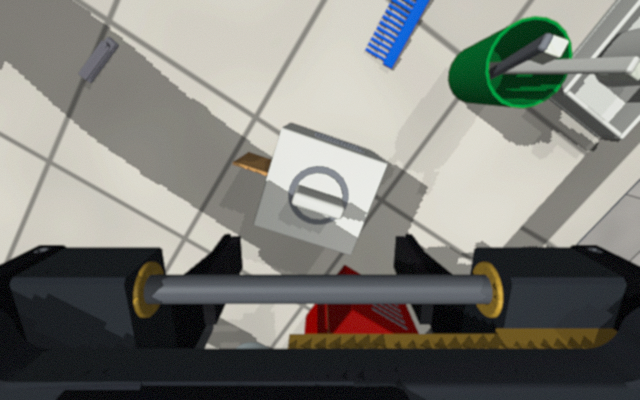

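Run:
```python
from st import *
ci=camera_info('wrist'); t=cv2.imread('pics/w3.png'); crop(t,220,110,170,140,4,'pics/w3c.png')
c,s_=np.cos(.237),np.sin(.237)
H=lambda x,y,z:[661.2+x*c-y*s_,32.3+x*s_+y*c,z]
print(proj([H(-86,0,84),H(-50,0,84),H(-86,0,14)],ci), H(-86,0,49))
```

```text
[[230.28424363 158.28217411]
 [266.07957005 170.65336077]
 [245.47725278 148.58317425]] [np.float64(577.6039828846125), np.float64(12.108270939718054), 49]
```

View pics/w3c.png

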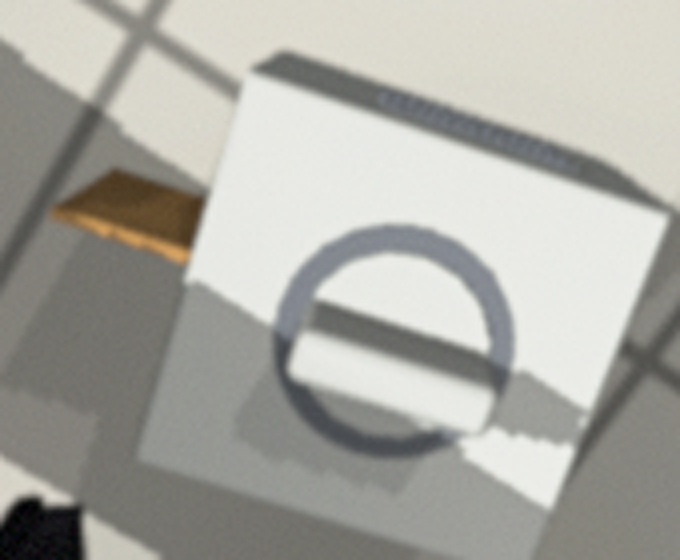

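Run:
```python
from st import *
ci=camera_info('wrist')
q=np.array([[250,72],[668,215],[540,515],[140,460]])/4+[220,110]-.4
# fix last edge corner (bottom) partly cropped
print('top corners',unproj(q,100,ci))
q=np.array([[55,212],[112,170],[185,262]])/4+[220,110]-.4
print('card front top',unproj(q[:1],84,ci),'front bottom',unproj(q[1:2],14,ci),'root top',unproj(q[2:],84,ci))
q=np.array([[302,350],[478,432]])/4+[220,110]-.4
print(unproj(q,134,ci).mean(0))
q=np.array([[275,340],[512,340],[395,224],[395,457]])/4+[220,110]-.4
print('disc',unproj(q,104,ci),unproj(q,104,ci).mean(0))
```

```text
top corners [[604.94670762  65.95758558 100.        ]
 [702.1508668   91.3168863  100.        ]
 [720.70779749  13.99779814 100.        ]
 [630.7872003  -27.37410301 100.        ]]
card front top [[582.10671937  10.04260393  84.        ]] front bottom [[581.73321379   9.88212745  14.        ]] root top [[614.66870852  16.62614248  84.        ]]
[665.89923054  29.83059386 134.        ]
disc [[641.91750869  17.49815754 104.        ]
 [688.20741122  47.79295734 104.        ]
 [650.27262919  55.69236616 104.        ]
 [681.3914994    8.45337168 104.        ]] [665.44726212  32.35921318 104.        ]
```

Call:
apply_moves:
  series:
    - {"ax":0,"ay":0,"az":-0.1465,"tx":-0.017,"ty":-0.0224,"tz":0,"gripper":1}
    - {"ax":0,"ay":0,"az":-0.1465,"tx":-0.017,"ty":-0.0224,"tz":0,"gripper":1}
    - {"ax":0,"ay":0,"az":-0.1465,"tx":-0.017,"ty":-0.0224,"tz":0,"gripper":1}
    - {"ax":0,"ay":0,"az":-0.1465,"tx":-0.017,"ty":-0.0224,"tz":0,"gripper":1}
    - {"ax":0,"ay":0,"az":-0.1465,"tx":-0.017,"ty":-0.0224,"tz":0,"gripper":1}
    - {"ax":0,"ay":0,"az":-0.1465,"tx":-0.017,"ty":-0.0224,"tz":0,"gripper":1}
    - {"ax":0,"ay":0,"az":-0.1465,"tx":-0.017,"ty":-0.0224,"tz":0,"gripper":1}
    - {"ax":0,"ay":0,"az":-0.1465,"tx":-0.017,"ty":-0.0224,"tz":0,"gripper":1}
    - {"ax":0,"ay":0,"az":-0.1465,"tx":-0.017,"ty":-0.0224,"tz":0,"gripper":1}
    - {"ax":0,"ay":0,"az":-0.1465,"tx":-0.017,"ty":-0.0224,"tz":0,"gripper":1}
    - {"ax":0,"ay":0,"az":-0.1465,"tx":-0.017,"ty":-0.0224,"tz":0,"gripper":1}
    - {"ax":0,"ay":0,"az":-0.1465,"tx":-0.017,"ty":-0.0224,"tz":0,"gripper":1}

```text
time: 8.7
tcp_pos: [455.9, -236.5, 218.6]
eef_rot: [3.082, 0.609, 0.0]
ft_force: [1.2, -0.9, 0.6]
grip_width: 87.1
```

Call:
apply_moves:
  series:
    - {"ax":0,"ay":0,"az":-0.1465,"tx":-0.017,"ty":-0.0224,"tz":0,"gripper":1}
    - {"ax":0,"ay":0,"az":0,"tx":0,"ty":0,"tz":0,"gripper":1}

```text
time: 8.9
tcp_pos: [437.1, -261.7, 218.6]
eef_rot: [3.118, 0.375, -0.001]
ft_force: [-0.0, -0.3, -0.2]
grip_width: 86.9
```

Run:
```python
from st import *
st()
ci=camera_info('wrist'); im=read_camera('wrist')[:,:,::-1].copy()
cv2.imwrite('pics/w4.png',im); np.save('w4.npy',ci,allow_pickle=True)
im=read_camera('top')[:,:,::-1]; crop(im,270,90,160,100,5,'pics/t4.png')
```

```text
t 8.9 q [ 0.55  0.06 -0.1   1.8   0.01  1.28 -0.89] tcp [ 437.1 -261.7  218.6] yawx 0.239 z [-0.001 -0.001 -1.   ] F [-0.  -0.3 -0.2] T [ 0.03  0.04 -0.03] w 86.9
```

View pics/w4.png

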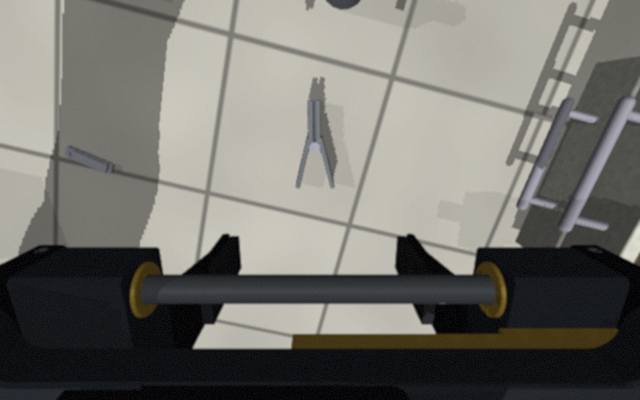

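View pics/t4.png

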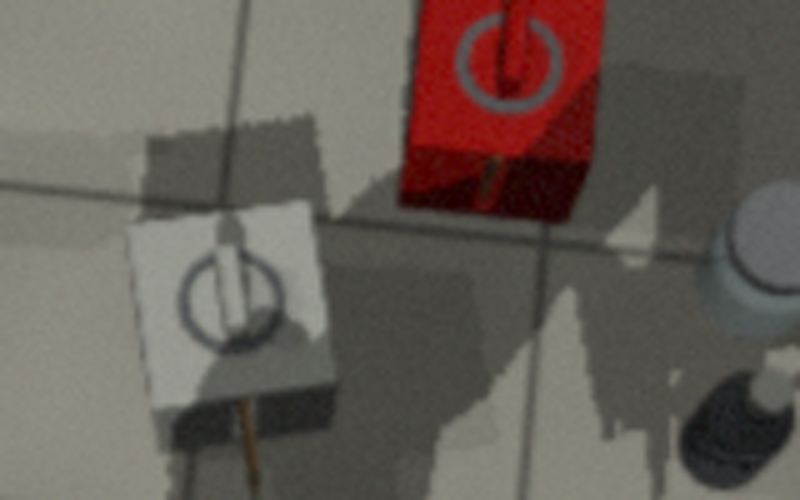

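Run:
```python
from st import *
t=cv2.imread('pics/w4.png'); crop(t,270,85,100,120,5,'pics/w4c.png')
ct=camera_info('top')
q=np.array([[255,485],[243,402]])/5+[270,90]-.4
print(unproj(q,84,ct),unproj(q,14,ct)[0])
```

```text
[[572.23228033  10.22854252  84.        ]
 [615.20716368  21.09521267  84.        ]] [588.08260684  11.25328767  14.        ]
```

View pics/w4c.png

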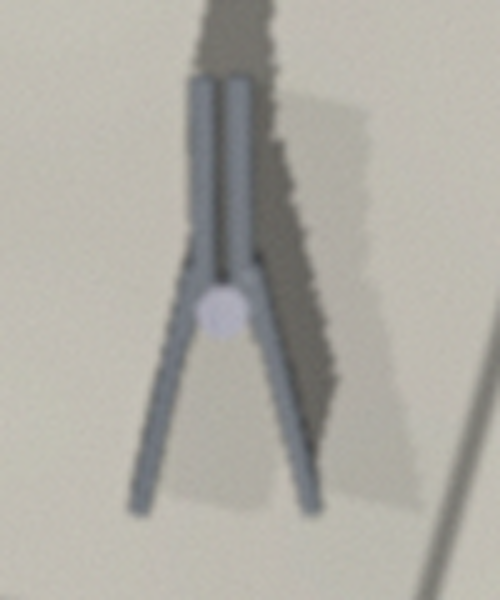

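Run:
```python
from st import *
ci=np.load('w4.npy',allow_pickle=True).item()
q=np.array([[222,310],[220,76],[140,514],[313,514]])/5+[270,85]-.4
p=unproj(q,30,ci); m=(p[2]+p[3])/2; print(p,m)
d=p[1]-m;print(np.linalg.norm(d),np.arctan2(d[1],d[0]))
```

```text
[[ 470.75809549 -249.91360275   30.        ]
 [ 518.24500829 -238.12850785   30.        ]
 [ 421.52957565 -242.50269378   30.        ]
 [ 430.79122915 -280.75640699   30.        ]] [ 426.1604024  -261.62955039   30.        ]
95.03617017989808 0.24987747771052593
```

Call:
apply_moves:
  series:
    - {"ax":0,"ay":0,"az":0.008,"tx":0.0035,"ty":0.0041,"tz":-0.04,"gripper":1}
    - {"ax":0,"ay":0,"az":0,"tx":0,"ty":0,"tz":-0.045,"gripper":1}
    - {"ax":0,"ay":0,"az":0,"tx":0,"ty":0,"tz":-0.045,"gripper":1}
    - {"ax":0,"ay":0,"az":0,"tx":0,"ty":0,"tz":-0.04,"gripper":1}
    - {"ax":0,"ay":0,"az":0,"tx":0,"ty":0,"tz":-0.03,"gripper":1}
    - {"ax":0,"ay":0,"az":0,"tx":0,"ty":0,"tz":0,"gripper":1}

```text
time: 9.6
tcp_pos: [441.0, -251.3, 14.8]
eef_rot: [-3.11, -0.408, 0.009]
ft_force: [-1.0, -0.2, -0.7]
grip_width: 86.9
```

Run:
```python
from st import *
st()
cv2.imwrite('pics/w5.png',read_camera('wrist')[:,:,::-1])
```

```text
t 9.6 q [ 0.53  0.27 -0.12  2.01  0.04  0.87 -0.91] tcp [ 441.  -251.3   14.8] yawx 0.261 z [-0.006  0.004 -1.   ] F [-1.  -0.2 -0.7] T [0.01 0.04 0.02] w 86.9
```

View pics/w5.png

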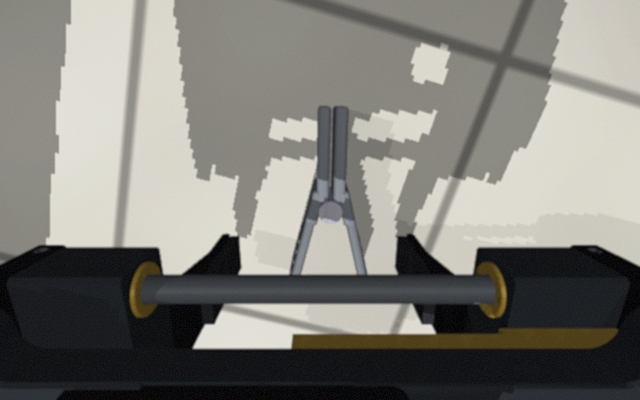

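Call:
apply_moves:
  series:
    - {"ax":0,"ay":0,"az":-0.012,"tx":0,"ty":-0.0063,"tz":-0.005,"gripper":1}
    - {"ax":0,"ay":0,"az":0,"tx":0,"ty":0,"tz":-0.005,"gripper":1}
    - {"ax":0,"ay":0,"az":0,"tx":0,"ty":0,"tz":0,"gripper":1}

```text
time: 9.95
tcp_pos: [443.6, -260.8, 9.2]
eef_rot: [3.117, 0.384, 0.002]
ft_force: [-0.2, -0.4, 0.4]
grip_width: 87.1
```

Run:
```python
from st import *
st()
```

```text
t 9.95 q [ 0.54  0.29 -0.11  2.01  0.04  0.85 -0.92] tcp [ 443.6 -260.8    9.2] yawx 0.245 z [ 0.001 -0.001 -1.   ] F [-0.2 -0.4  0.4] T [ 0.02  0.03 -0.07] w 87.1
```

Call:
apply_moves:
  series:
    - {"ax":0,"ay":0,"az":0,"tx":0,"ty":0,"tz":0,"gripper":1}
    - {"ax":0,"ay":0,"az":0,"tx":0,"ty":0,"tz":0,"gripper":1}

```text
time: 10.15
tcp_pos: [443.5, -260.4, 9.1]
eef_rot: [3.118, 0.384, 0.001]
ft_force: [0.7, 0.7, -0.0]
grip_width: 86.9
```

Call:
apply_moves:
  series:
    - {"ax":0,"ay":0,"az":0,"tx":-0.003,"ty":0.003,"tz":-0.002,"gripper":1}
    - {"ax":0,"ay":0,"az":0,"tx":0,"ty":0,"tz":-0.0025,"gripper":1}
    - {"ax":0,"ay":0,"az":0,"tx":0,"ty":0,"tz":0,"gripper":1}

```text
time: 10.45
tcp_pos: [439.8, -257.0, 3.7]
eef_rot: [-3.118, -0.385, 0.001]
ft_force: [-0.1, 0.7, 0.5]
grip_width: 87.1
```

Run:
```python
from st import *
st()
ci=camera_info('wrist');im=read_camera('wrist')[:,:,::-1]
crop(im,220,90,200,210,3,'pics/w6.png')
print(proj([[470.7,-250,30]],ci))
```

```text
t 10.45 q [ 0.54  0.29 -0.11  2.02  0.04  0.84 -0.92] tcp [ 439.8 -257.     3.7] yawx 0.245 z [-0.001  0.    -1.   ] F [-0.1  0.7  0.5] T [ 0.06  0.04 -0.05] w 87.1
[[318.70815888 213.37204879]]
```

View pics/w6.png

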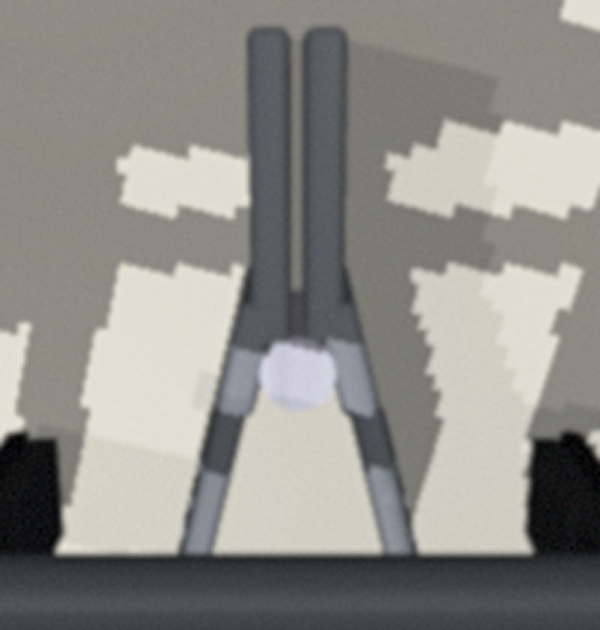

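Call:
apply_moves:
  series:
    - {"ax":0,"ay":0,"az":0,"tx":0,"ty":0,"tz":0,"gripper":0}
    - {"ax":0,"ay":0,"az":0,"tx":0,"ty":0,"tz":0,"gripper":0}
    - {"ax":0,"ay":0,"az":0,"tx":0,"ty":0,"tz":0,"gripper":0}
    - {"ax":0,"ay":0,"az":0,"tx":0,"ty":0,"tz":0,"gripper":0}
    - {"ax":0,"ay":0,"az":0,"tx":0,"ty":0,"tz":0,"gripper":0}
    - {"ax":0,"ay":0,"az":0,"tx":0,"ty":0,"tz":0,"gripper":0}
    - {"ax":0,"ay":0,"az":0,"tx":0,"ty":0,"tz":0,"gripper":0}
    - {"ax":0,"ay":0,"az":0,"tx":0,"ty":0,"tz":0,"gripper":0}
    - {"ax":0,"ay":0,"az":0,"tx":0,"ty":0,"tz":0,"gripper":0}
    - {"ax":0,"ay":0,"az":0,"tx":0,"ty":0,"tz":0,"gripper":0}
    - {"ax":0,"ay":0,"az":0,"tx":0,"ty":0,"tz":0,"gripper":0}
    - {"ax":0,"ay":0,"az":0,"tx":0,"ty":0,"tz":0,"gripper":0}
  force: 25

```text
time: 11.7
tcp_pos: [440.0, -257.4, 4.1]
eef_rot: [-3.118, -0.384, 0.0]
ft_force: [-2.0, -0.1, 2.4]
grip_width: 20.7
```

Run:
```python
from st import *
st()
im=read_camera('wrist')[:,:,::-1]
crop(im,220,90,200,210,3,'pics/w7.png')
```

```text
t 11.7 q [ 0.54  0.29 -0.11  2.02  0.04  0.84 -0.92] tcp [ 440.  -257.4    4.1] yawx 0.245 z [-0.  0. -1.] F [-2.  -0.1  2.4] T [-0.02  0.29  0.  ] w 20.7
```

View pics/w7.png

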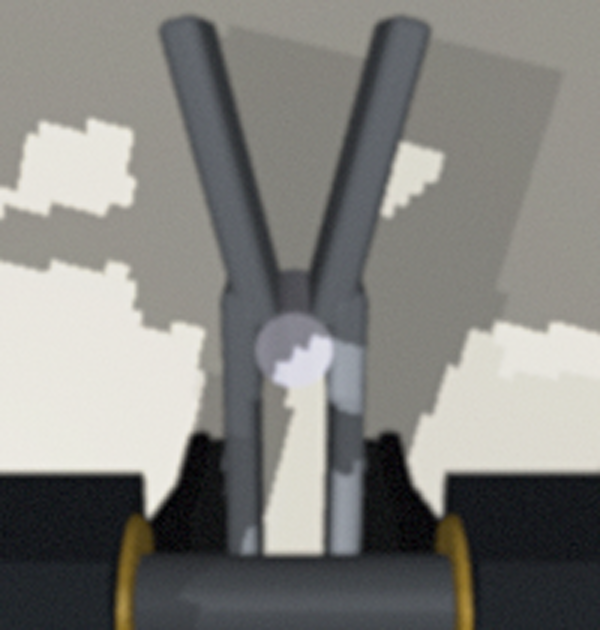

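Run:
```python
from st import *
ci=camera_info('wrist'); s=observe()
q=np.array([[295,351],[189,28],[401,28]])/3+[220,90]-.3
p=unproj(q,30,ci); M=R.from_rotvec(s['eef_rot']).as_matrix()
print(p,(M.T@(p-s['tcp_pos']).T).T)
c,sn=np.cos(.242),np.sin(.242)
pin=np.array([577,11.8])-28*np.array([c,sn]); o=(p[0]-s['tcp_pos'])[:2]
print('pin target',pin,'tcp',pin-o, 'pre (80 back)',pin-o-80*np.array([c,sn]))
```

```text
[[ 473.86025349 -249.2989335    30.        ]
 [ 515.12455832 -224.13701077   30.        ]
 [ 522.09900861 -252.13550194   30.        ]] [[ 34.74860785   0.38727857 -25.92689406]
 [ 80.88718446 -14.00358473 -25.93010604]
 [ 80.85543162  14.850487   -25.9312059 ]]
pin target [549.81590244   5.08994488] tcp [516.0106284   -2.97025697] pre (80 back) [438.34177822 -22.14184302]
```

Call:
apply_moves:
  series:
    - {"ax":0,"ay":0,"az":0,"tx":0,"ty":0,"tz":0.01,"gripper":0}
    - {"ax":0,"ay":0,"az":0,"tx":0,"ty":0,"tz":0.013,"gripper":0}
    - {"ax":0,"ay":0,"az":0,"tx":0,"ty":0,"tz":0.01,"gripper":0}
    - {"ax":0,"ay":0,"az":0,"tx":0,"ty":0,"tz":0,"gripper":0}

```text
time: 12.15
tcp_pos: [441.5, -257.9, 39.2]
eef_rot: [3.116, 0.384, 0.005]
ft_force: [-0.8, 0.3, -1.5]
grip_width: 20.8
```

Run:
```python
from st import *
st()
im=read_camera('wrist')[:,:,::-1]
crop(im,220,90,200,210,3,'pics/w8.png')
```

```text
t 12.15 q [ 0.54  0.24 -0.11  2.    0.03  0.91 -0.91] tcp [ 441.5 -257.9   39.2] yawx 0.245 z [ 0.003 -0.002 -1.   ] F [-0.8  0.3 -1.5] T [0.01 0.08 0.02] w 20.8
```

View pics/w8.png

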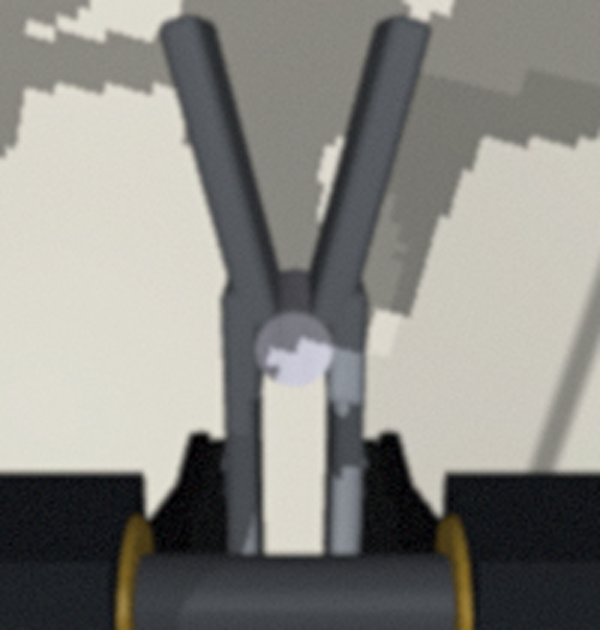

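Call:
apply_moves:
  series:
    - {"ax":0,"ay":0,"az":0,"tx":0.002,"ty":0.02,"tz":0,"gripper":0}
    - {"ax":0,"ay":0,"az":0,"tx":0.002,"ty":0.03,"tz":0,"gripper":0}
    - {"ax":0,"ay":0,"az":0,"tx":0.002,"ty":0.03,"tz":0,"gripper":0}
    - {"ax":0,"ay":0,"az":0,"tx":0.002,"ty":0.03,"tz":0,"gripper":0}
    - {"ax":0,"ay":0,"az":0,"tx":0.002,"ty":0.03,"tz":0,"gripper":0}
    - {"ax":0,"ay":0,"az":0,"tx":0.002,"ty":0.03,"tz":0,"gripper":0}
    - {"ax":0,"ay":0,"az":0,"tx":0.002,"ty":0.03,"tz":0,"gripper":0}
    - {"ax":0,"ay":0,"az":0,"tx":0.001,"ty":0.025,"tz":0,"gripper":0}
    - {"ax":0,"ay":0,"az":0,"tx":0.001,"ty":0.015,"tz":0,"gripper":0}
    - {"ax":0,"ay":0,"az":0,"tx":0,"ty":0,"tz":0,"gripper":0}
    - {"ax":0,"ay":0,"az":0,"tx":0,"ty":0,"tz":0,"gripper":0}

```text
time: 13.3
tcp_pos: [455.9, -17.7, 36.9]
eef_rot: [3.118, 0.385, -0.001]
ft_force: [0.3, -0.1, -1.0]
grip_width: 20.8
```

Run:
```python
from st import *
st()
ci=camera_info('wrist'); np.save('w9.npy',ci,allow_pickle=True)
im=read_camera('wrist')[:,:,::-1]
cv2.imwrite('pics/w9.png',im)
im=read_camera('scene')[:,:,::-1]
crop(im,200,120,220,160,3,'pics/s9.png')
```

```text
t 13.3 q [ 0.22  0.15 -0.3   2.11  0.06  0.89 -1.44] tcp [455.9 -17.7  36.9] yawx 0.246 z [-0. -0. -1.] F [ 0.3 -0.1 -1. ] T [-0.03  0.01  0.  ] w 20.8
```

View pics/w9.png

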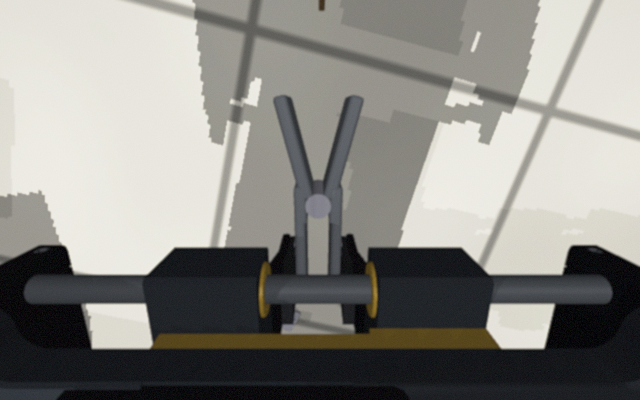

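View pics/s9.png

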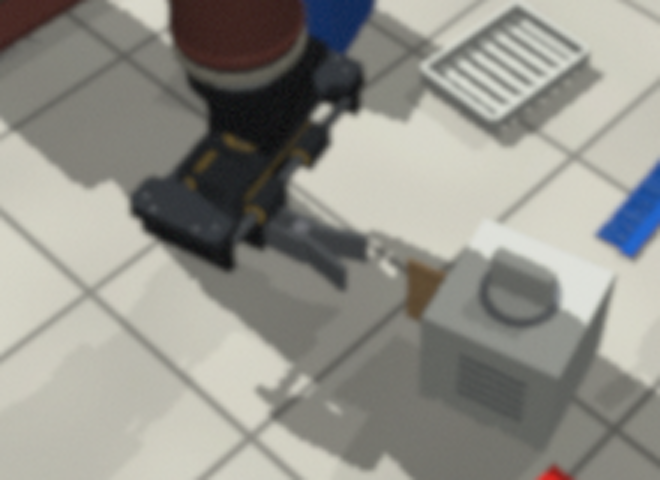

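Run:
```python
from st import *
ci=np.load('w9.npy',allow_pickle=True).item(); s=observe(); M=R.from_rotvec(s['eef_rot']).as_matrix()
print(proj([[577,11.8,14],[577,11.8,84],[577,11.8,49]],ci))
for p in (unproj([[321,9]],14,ci),unproj([[318,206]],63,ci)): print(p,(M.T@(p-s['tcp_pos']).T).T)
```

```text
[[318.58007361  12.11148905]
 [319.31943194 -53.04601436]
 [318.85463115 -12.08447044]]
[[578.68123481  10.93630794  14.        ]] [[126.22594867   1.09750079  22.82326794]]
[[490.10166409  -9.53588778  63.        ]] [[ 35.30463122  -0.41425538 -26.14079821]]
```

Call:
apply_moves:
  series:
    - {"ax":0,"ay":0,"az":-0.002,"tx":0.01,"ty":0.002,"tz":0,"gripper":0}
    - {"ax":0,"ay":0,"az":0,"tx":0.01,"ty":0.0025,"tz":0,"gripper":0}
    - {"ax":0,"ay":0,"az":0,"tx":0.01,"ty":0.0025,"tz":0,"gripper":0}
    - {"ax":0,"ay":0,"az":0,"tx":0.008,"ty":0.002,"tz":0,"gripper":0}
    - {"ax":0,"ay":0,"az":0,"tx":0,"ty":0,"tz":0,"gripper":0}
    - {"ax":0,"ay":0,"az":0,"tx":0,"ty":0,"tz":0,"gripper":0}

```text
time: 14.0
tcp_pos: [494.0, -8.2, 36.8]
eef_rot: [-3.118, -0.382, 0.001]
ft_force: [0.1, -0.4, -1.7]
grip_width: 21.0
```

Run:
```python
from st import *
st()
ci=camera_info('wrist'); np.save('w10.npy',ci,allow_pickle=True)
im=read_camera('wrist')[:,:,::-1]
crop(im,220,0,200,220,3,'pics/w10.png')
```

```text
t 14.0 q [ 0.2   0.23 -0.3   2.03  0.08  0.9  -1.47] tcp [494.   -8.2  36.8] yawx 0.244 z [-0.001  0.    -1.   ] F [ 0.1 -0.4 -1.7] T [-0.07  0.06 -0.01] w 21.0
```

View pics/w10.png

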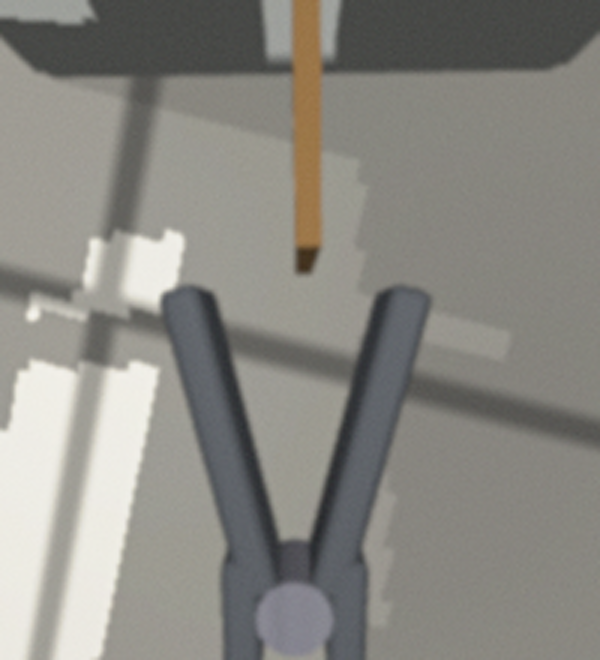

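Run:
```python
from st import *
ci=np.load('w10.npy',allow_pickle=True).item(); s=observe(); M=R.from_rotvec(s['eef_rot']).as_matrix()
for q,z in (((308,247),84),((304.5,272),14),((308,20),84),((295,619),63)):
    p=unproj([np.array(q)/3+[220,0]-.3],z,ci); print(p,(M.T@(p-s['tcp_pos']).T).T)
```

```text
[[577.87744348  10.71064399  84.        ]] [[ 86.18700477   1.78299226 -47.25389481]]
[[578.41412768  10.48145416  14.        ]] [[86.70334134  2.1494848  22.74567403]]
[[599.87176707  16.24856268  84.        ]] [[108.86768119   1.70909339 -47.27030932]]
[[ 5.28243500e+02 -9.17432804e-02  6.30000000e+01]] [[ 35.42787697   0.30925979 -26.2168088 ]]
```

Call:
apply_moves:
  series:
    - {"ax":0,"ay":0,"az":0,"tx":0.0004,"ty":-0.0015,"tz":0.001,"gripper":0}
    - {"ax":0,"ay":0,"az":0,"tx":0.008,"ty":0.002,"tz":0,"gripper":0}
    - {"ax":0,"ay":0,"az":0,"tx":0.008,"ty":0.002,"tz":0,"gripper":0}
    - {"ax":0,"ay":0,"az":0,"tx":0.007,"ty":0.0018,"tz":0,"gripper":0}
    - {"ax":0,"ay":0,"az":0,"tx":0,"ty":0,"tz":0,"gripper":0}
    - {"ax":0,"ay":0,"az":0,"tx":0,"ty":0,"tz":0,"gripper":0}
    - {"ax":0,"ay":0,"az":0,"tx":0,"ty":0,"tz":0,"gripper":0}

```text
time: 14.75
tcp_pos: [517.2, -4.0, 37.9]
eef_rot: [-3.118, -0.381, 0.001]
ft_force: [0.2, -0.1, -0.5]
grip_width: 21.0
```

Run:
```python
from st import *
st()
ci=camera_info('wrist'); np.save('w11.npy',ci,allow_pickle=True)
im=read_camera('wrist')[:,:,::-1]
crop(im,220,20,200,200,3,'pics/w11.png')
im=read_camera('scene')[:,:,::-1]
crop(im,240,150,180,130,4,'pics/s11.png')
im=read_camera('top')[:,:,::-1]
cv2.imwrite('pics/t11.png',im)
```

```text
t 14.75 q [ 0.19  0.27 -0.3   1.97  0.1   0.92 -1.49] tcp [517.2  -4.   37.9] yawx 0.243 z [-0.  0. -1.] F [ 0.2 -0.1 -0.5] T [-0.04  0.04 -0.08] w 21.0
```

View pics/w11.png

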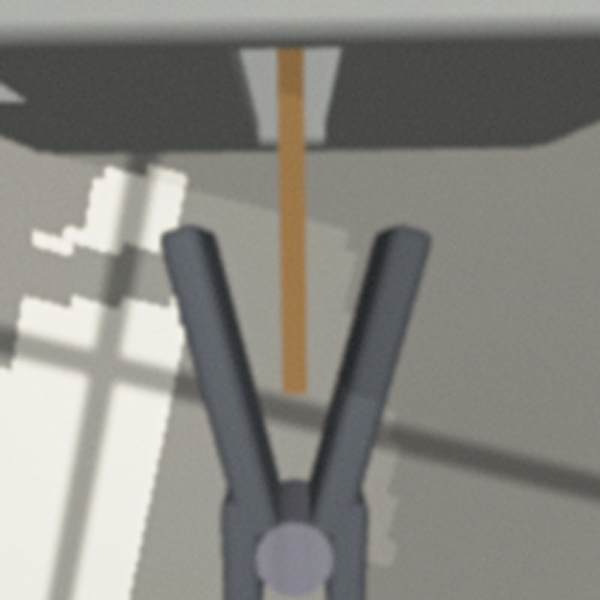

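View pics/s11.png

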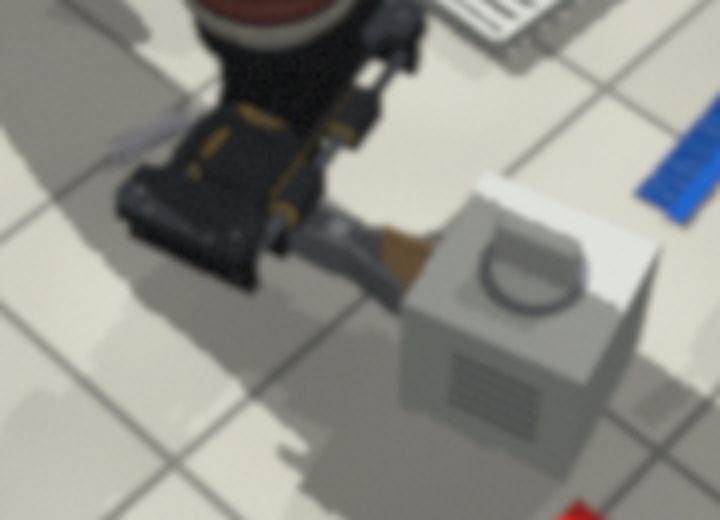

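View pics/t11.png

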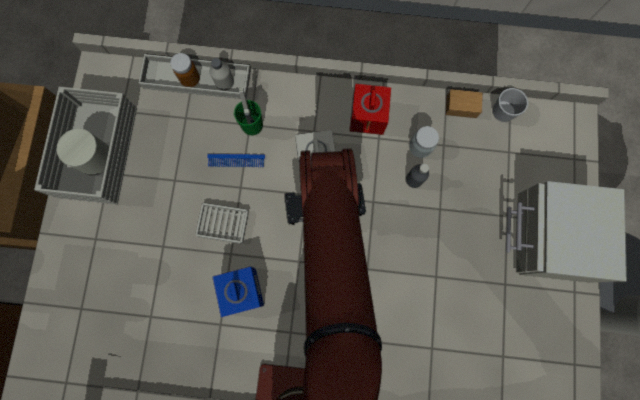

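Run:
```python
from st import *
ci=np.load('w11.npy',allow_pickle=True).item(); s=st(); M=R.from_rotvec(s['eef_rot']).as_matrix()
for q,z in (((295,391),84),((290,60),84),((294,559),64),((189,235),64),((401,235),64)):
    p=unproj([np.array(q)/3+[220,20]-.3],z,ci); print(p,(M.T@(p-s['tcp_pos']).T).T)
```

```text
t 14.9 q [ 0.19  0.27 -0.3   1.97  0.1   0.92 -1.49] tcp [517.3  -4.1  38. ] yawx 0.243 z [-0. -0. -1.] F [-0.1  0.  -0.6] T [ 0.03  0.03 -0.02] w 20.9
[[578.25752111  10.71020161  84.        ]] [[ 62.72005628   0.30389935 -45.98410275]]
[[613.43116188  19.9807392   84.        ]] [[ 99.09104667  -0.22420845 -45.98983858]]
[[551.37289794   4.18491656  64.        ]] [[ 35.05837606   0.16288848 -25.97975643]]
[[592.73038707  29.08651912  64.        ]] [[ 81.1951496  -14.04731156 -25.98743886]]
[[599.63320448   1.14739121  64.        ]] [[ 81.16724317  14.73189929 -25.98657049]]
```

The card edge is 27.7 mm ahead of the pin and within 0.5 mm sideways. It is aligned to about 0.015 rad, clip mid-height is about 49 mm, and the wrist shows no load. I'm handing in.

```bash
python3 -c "
from plant import *
print(sign_off())"
```

```text
the job is handed in; nothing more can be done
None
```

The job is handed in at about 15 s of the 58 s limit. `sign_off` gives no verdict, so what follows is from my own checks.

**What I did:**
- **Knob:** I gripped the white holder's knob and turned it 1.22 rad clockwise. The torque rose to 0.79 N·m, which I took as the stop. I then let go, and the pictures show the bar back at rest and the card about 36 mm out.
- **Clip:** I squeezed the clip's tails fully (21 mm between the fingers at 25 N), lifted it, and brought the open jaws around the card's front edge.

**Last checks:**
- The card edge is about 27.7 mm ahead of the pin, within 0.5 mm sideways, and aligned to about 0.015 rad.
- The clip's mid-height is about 49 mm, by reckoning from the lift (underside about 34 mm up).
- The wrist force was 0.6 N or less.
- The jaw tips were about 14 mm short of the holder.
- The bystanders in view looked unmoved. The gripper never came near the card.

**Where the checks disagreed:**
- One wrist-camera picture put the holder about 4 mm off in x from the other cameras and from the knob grip. I used the grip position and close-up wrist views instead.
- The arm's measured position was off by up to 6 mm during the descent to the clip. I corrected that before closing the fingers.
- The clip slid about 3 mm forward in the fingers when squeezed. I measured that and allowed for it.

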